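# Make up two sample kits at the evaporator bench

## Task

Make up the two kits: put the black-capped amber bottle and the cork flask ring in the blue tray, and the white bottle, the green stopper and the orange slide box in the grey tray, one item to a compartment, each flat on the tray floor, the same way up as it stands now, and left free. Fold the slide box fully shut before you bring it over its tray, and set the amber glass bottle down gently rather than dropping it in. Leave the spare amber bottle with the red cap standing where it is.

Things in the scene. Friction and masses are not known exactly. Their poses are not given: they have to be found in the camera images.
- tray_blue: Fixed blue plastic tray, 82 (x) x 149 (y) x 16 mm high. Origin: centre of its underside, on the bench; z up. Floor 4 mm thick; walls and divider 3 mm thick, 16 mm high. Two compartments, 76 mm long in x: one 62 mm wide centred at y = -40.5 mm (bottle), one 78 mm wide centred at y = +32.5 mm (ring). The trays may swap sides.
- tray_grey: Fixed grey plastic tray, 82 (x) x 224 (y) x 16 mm high; origin, floor and walls as for the blue one. Three compartments, 76 mm long in x: 62 mm wide centred at y = -78 mm (bottle), 56 mm wide at y = -16 mm (stopper), 94 mm wide at y = +62 mm (the only one that takes the slide box, its 78 mm length along the tray's y, either way round).
- bottle_amber: Amber glass bottle with a BLACK cap, loose, standing, about 0.14 kg. Round body 46 mm diameter up to 52 mm height, neck 32 mm, cap 36 mm diameter from 62 to 78 mm (total height 78 mm). Origin: centre of its underside; z up its axis. Goes in the blue tray.
- cork_ring: Cork flask ring, loose, lying flat, about 30 g: outer diameter 60 mm, hole 32 mm, height 30 mm. Origin: centre of its underside; z up its axis. Goes in the blue tray.
- bottle_white: White plastic bottle with a blue cap, loose, standing, about 0.11 kg; same shape and sizes as the amber bottle. Origin: centre of its underside; z up. Goes in the grey tray.
- stopper: Green plastic joint stopper, loose, about 50 g, standing upside down on its flat head: head 40 mm diameter and 12 mm thick below, above it a tapering plug from 24 mm (at 14 mm height) to 20 mm diameter at the top, total height 46 mm; grip it by the plug. Origin: centre of the head's underside; z up. Goes in the grey tray.
- slide_box: Loose orange hinged box, 0.22 kg. Base 78 (x) x 60 (y) x 26 mm high, origin: centre of its underside, z up. Lid 78 x 58 mm, 6 mm thick, hinged along y on the base's top edge at x = +39 mm, z = 26 mm; starts open, upright or leaning out over +x. Shut, the box is 33 mm high. Grip it across the 60 mm between its y sides.
- slide_lid (a joint): Angle of the slide box's lid, rad: 0 fully shut, 1.57 upright, 2.1 the stop when open. Starts at 1.5 to 2.05. It stays where it is left (light friction, about 0.2 N at its free edge), so push it over and press it down until flat.
- bottle_spare: Spare amber glass bottle with a RED cap, same shape and sizes as the other amber bottle; loose, standing. Not part of either kit: leave it. Origin: centre of its underside.
Not all that is in view belongs to the job. Leave any turquoise look-alike of the bottle_amber alone.

How it is judged:
By the outcome, as a careful person would: the job done as asked, in the order asked, and still so for the second after the job is handed in, with the robot touching nothing.
It also fails if it takes over 136 s, if anything falls off the work surface, if the arm or the gripper's body presses on something with over 40 N, if the wrist force passes 120 N, or if a joint passes its speed limit or range.

## Robot

A 6-joint arm with a two-finger parallel gripper is mounted at the origin on the work surface. World frame = base frame: x ahead of the robot, y to its left, z up, the work surface at z = 0. Lengths are in mm, angles in rad, forces in N, time in s.
With the tool pointing down it reaches from about 350 to 975 mm from the base axis. Payload 7.1 kg.
Tool frame: the origin (TCP) lies midway between the tips of the shut fingers; the grasp point (between the pads) lies ctrl.grip_point_offset behind it (ctrl.grip_point_offset is the distance from the TCP to the grasp point, in mm); z points along the fingers, y is the line along which they close (so a half turn about z gives the same grasp; the last joint's range is limited). The gripper opens to 88 mm and grips with 3 to 60 N. Pads are 20 mm wide; open, the fingers measure 115 mm over their backs; the gripper's body (75 mm by 178 mm) begins 61 mm behind the grasp point.
Start: joints at [-1.349, 0.423, 1.63, -0, 1.089, -0.019], TCP at [149.069, -606.946, 222.675] pointing down, gripper open.
Joint ranges: [-3, 3], [-0.9, 2.11], [0.09, 2.58], [-1.31, 4.45], [0.11, 2.69], [-2.54, 2.54]. Speed limits (rad/s): [2.39, 2.39, 3.01, 3.14, 3.14, 3.14].

## Interface

Orientations are given as a rotation vector (axis times angle).
In Python, from workcell import ctrl gives the robot as it stands.
- The arm moves only by the tool apply_moves, never from a script. Its argument "targets" is a list of rows, each an object of numbers: "tx", "ty", "tz": the shift along the world's x, y, z in m; "spin": the turn about the world's z in degrees. In form: [{"tx": .., "ty": .., "tz": .., "spin": ..}, ...]. A call has exactly 8 rows; each row is the pose to reach, as a shift and turn from the pose commanded when the call began; what a row does not reach only later rows make up. A row lasts 1/10 s, in which the tool goes at most 50 mm and 8.59 degrees, less where a joint would pass 70% of its speed; a pose out of reach is approached as far as the arm can. A call with a gripper value outside its range is refused whole. "gripper" is the closure, from -1 (fully open) to 1 (shut), set as the call begins (left out, the last holds). The fingers move at their own pace and stop on an object; the grip force is fixed at half the most. Time passes only in rows, so rows that repeat a pose let the fingers close, or fill a call up. It gives the time, the measured TCP pose, the force, the opening and the grip force at its end, in the units of the state.
- ctrl.get_obs(): the state, without advancing time (a new reading comes with each control period).
- ctrl.get_image(name): name is "side" or "top"; returns the picture (384x512x3 uint8, red, green, blue); there is no depth.
- ctrl.get_calibration(name): a dict with "fov_y" (degrees; the focal length in pixels is half the picture's height over the tangent of half this angle, whatever the lens; pixels are square), "cx", "cy" (the principal point, pixels), "rvec" (rotation vector, rad) and "tvec" (3), from world to camera coordinates, as OpenCV has them. Camera axes: x right, y down, z forward; pixel columns grow to the right and rows downward; lengths in mm; the calibration is good to about 2 mm. A picture is of the moment at which its call begins. get_calibration takes no time and is no camera call.
- ctrl.close_job(): hands the job in; it is judged then, once.
Trained networks look in the newest picture that a camera, given by its name, has taken for a name from the list of things; names that differ only in an ending like _2 or _b are one class to them, and where a whole thing is asked for, a point or a joint stands for the part that bears it (a point fixed in the world has none). Each returns a list of dicts, best first, with "score" (0 to 1); they miss things now and then, are a little off and sometimes report something else, mostly with a low value. They report only what shows in the picture. A call takes as long as a camera call. They do not tell look-alikes from the thing itself.
- ctrl.outline_of(name, camera): "pixels" (384x512 bool, what is visible of it) and "box" ([left, top, right, bottom] in pixels, round what is visible of it).
- ctrl.pinpoint(name, camera): "uv" ([column, row] in pixels: a listed point, or the origin of a listed thing).
The state is a dict: "t": time; "qpos": joint angles; "qvel": joint speeds; "joint_torque": joint torques, N m; "ee_pos": TCP position; "orientation": TCP orientation; "ft_force": force on the tool from outside, world axes, zero at the start; "moment": the same for the moment, N m; "width": finger opening in mm; "grasp_force": force on a finger pad.
Only numpy, scipy, OpenCV 4.12 (cv2) and the standard library are available. Lean on these libraries where they do the work, as an engineer would, in place of code of your own. Each camera call takes 0.05 s, during which the arm holds its last target. There are 200 camera calls.

## Working session

There is one attempt and no reset: what is moved stays moved. The work goes in short steps, Python scripts to look and compute and a tool call to move; the robot and the scene stay as the last step left them, time stands still between calls to the robot, and variables do not carry over. Pictures are saved under pics/ and viewed, at most 14 in all, crops included, and the job is handed in when it is done.

Besides the shell and the picture viewer there is one more tool, called by a JSON object that holds its "method" and its "body". apply_moves: Moves the arm, as the interface text tells. Its arguments: {"type":"object","properties":{"targets":{"type":"array"},"gripper":{"type":"number"}},"required":["targets"]}

```bash
ls; mkdir -p pics; cat > h.py <<'E'
import numpy as np, cv2
from workcell import ctrl
def cal(n):
    c=ctrl.get_calibration(n); f=192/np.tan(np.radians(c['fov_y'])/2)
    K=np.array([[f,0,c['cx']],[0,f,c['cy']],[0,0,1.]]); R=cv2.Rodrigues(np.array(c['rvec'],float))[0]
    return K,R,np.array(c['tvec'],float),c
def proj(n,P):
    K,R,t,c=cal(n); return cv2.projectPoints(np.array(P,float).reshape(-1,3),np.array(c['rvec'],float),t,K,None)[0][:,0]
def back(n,uv,z):
    K,R,t,_=cal(n); d=R.T@np.linalg.solve(K,np.array([uv[0],uv[1],1.])); o=-R.T@t
    return o+d*(z-o[2])/d[2]
def snap(n,name):
    im=ctrl.get_image(n); cv2.imwrite('pics/'+name,im[:,:,::-1]); return im
E
python3 - <<'E'
from h import *
for n in('top','side'):
    snap(n,n+'0.png'); c=cal(n); print(n,c[3], -c[1].T@c[2])
    for o in['tray_blue','tray_grey','bottle_amber','cork_ring','bottle_white','stopper','slide_box','bottle_spare']:
        try:
            r=ctrl.pinpoint(o,n); print(o,[(np.round(d['uv'],1).tolist(),round(d['score'],2),back(n,d['uv'],0)[:2].round(0).tolist()) for d in r[:4]])
        except Exception as e: print(o,e)
print(ctrl.get_obs(),ctrl.grip_point_offset)
E
```

```text
pics
top {'fov_y': 46.92331655126185, 'cx': 254.38437143642827, 'cy': 199.4608582618541, 'rvec': array([ 2.16844989, -2.16792687,  0.1488223 ]), 'tvec': array([ -14.83204478,  532.2287033 , 1236.95083549])} [ 381.25069863    7.85360045 1291.55757802]
tray_blue [([209.5, 167.1], 0.91, [632.0, 118.0])]
tray_grey [([298.3, 173.7], 0.64, [613.0, -146.0])]
bottle_amber [([143.1, 157.3], 0.8, [661.0, 314.0])]
cork_ring [([365.8, 206.4], 0.75, [516.0, -344.0])]
bottle_white [([226.9, 223.1], 0.57, [466.0, 65.0])]
stopper [([323.0, 229.6], 0.59, [448.0, -216.0])]
slide_box [([273.7, 237.3], 0.8, [425.0, -71.0])]
bottle_spare []
side {'fov_y': 51.601775449829226, 'cx': 247.96841638742293, 'cy': 192.37853224378455, 'rvec': array([ 2.11106443, -0.04972205,  0.04375122]), 'tvec': array([-538.93123509,   58.43922866,  944.2048816 ])} [ 490.50221748 -806.8425904   542.03089118]
tray_blue [([275.8, 188.8], 0.57, [621.0, 111.0])]
tray_grey [([284.5, 254.5], 0.93, [608.0, -162.0])]
bottle_amber [([277.7, 155.1], 0.89, [651.0, 319.0]), ([231.0, 157.6], 0.81, [503.0, 306.0])]
cork_ring [([238.4, 325.0]
[... 330 characters left out ...]
array([-1.34901158e+00,  4.23098191e-01,  1.62989780e+00, -2.43838957e-06,
        1.08861362e+00, -1.89939129e-02]), 'qvel': array([-4.11856631e-04, -4.97720285e-04,  2.23978939e-03,  7.20576140e-04,
        1.21619698e-05,  3.42847187e-05]), 'joint_torque': array([-1.51251847e-03, -5.44559491e+01, -2.74046034e+01,  6.44131098e-02,
        1.67579058e-02, -1.11489058e-05]), 'ee_pos': array([ 149.06066779, -606.9450092 ,  222.6770588 ]), 'orientation': array([-3.11883692e+00, -3.77301053e-01,  6.07172870e-06]), 'ft_force': array([-0.0754915 ,  0.17982026,  0.68046919]), 'moment': array([ 0.01321454,  0.0261739 , -0.01705571]), 'grasp_force': 0.0, 'width': 87.5778030328853} 18.700000000000003
```

View pics/top0.png

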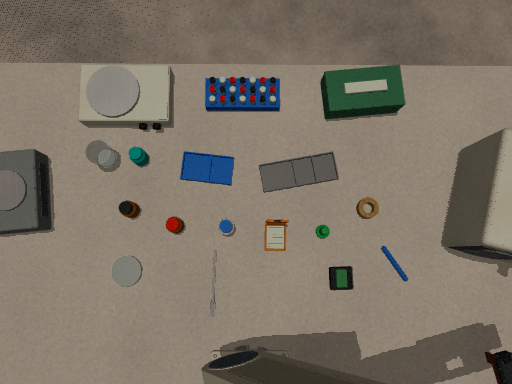

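View pics/side0.png

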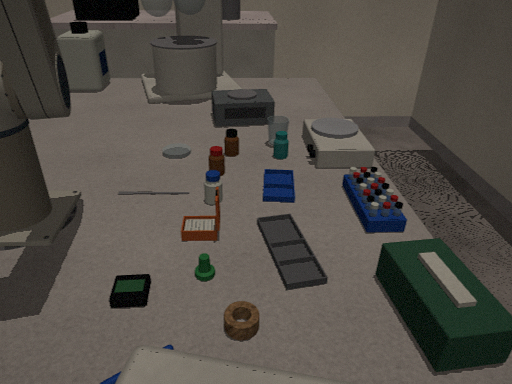

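Top view: black-capped amber at (129,209), red-capped spare at (174,225), turquoise look-alike at (139,157), and white bottle with blue cap at (227,227). The box is at (276,236) with its lid at the +x side, the stopper at (322,231) and the ring at (368,208). The blue tray is at (208,168) and the grey tray at (298,172). In the side view the black cap is at (231,142), red at (216,160) and turquoise at (281,145). The network's "amber" at top (143,157) is the turquoise look-alike, so I want the one with the black cap.

```bash
cat > fit.py <<'E'
from h import *
from scipy.optimize import minimize
a=np.linspace(0,2*np.pi,40,endpoint=False)
def cyl(r0,z0,r1,z1): return np.vstack([np.c_[r*np.cos(a),r*np.sin(a),0*a+z] for r,z in((r0,z0),(r1,z1))])
def box(x0,x1,y0,y1,z0,z1): return np.array([[x,y,z] for x in(x0,x1) for y in(y0,y1) for z in(z0,z1)],float)
bot=[cyl(23,0,23,52),cyl(16,52,16,62),cyl(18,62,18,78)]
def lid(q):
    b=box(-78,0,-29,29,1,7); c,s=np.cos(q),np.sin(q)
    return np.c_[39+b[:,0]*c+b[:,2]*s, b[:,1], 26-b[:,0]*s+b[:,2]*c]
M={'bottle_amber':bot,'bottle_white':bot,'bottle_spare':bot,'cork_ring':[cyl(30,0,30,30)],
'stopper':[cyl(20,0,20,12),cyl(12,12,10,46)],'tray_blue':[box(-41,41,-74.5,74.5,0,16)],'tray_grey':[box(-41,41,-112,112,0,16)]}
S=8
def render(n,parts,p,z=0):
    c,s=np.cos(p[2]),np.sin(p[2]); im=np.zeros((384,512),np.uint8)
    K,R,t,cc=cal(n)
    for P in parts:
        Q=np.c_[p[0]+c*P[:,0]-s*P[:,1],p[1]+s*P[:,0]+c*P[:,1],P[:,2]+z]@R.T+t
        uv=Q@K.T; uv=uv[:,:2]/uv[:,2:]
        h=cv2.convexHull(uv.astype(np.float32))
        im=np.maximum(im,cv2.fillConvexPoly(np.zeros_like(im),np.round(h*16).astype(np.int32),255,cv2.LINE_AA,4))
    return im/255.
def fill(m):
    cs=cv2.findContours(m.astype(np.uint8),cv2.RETR_EXTERNAL,cv2.CHAIN_APPROX_NONE)[0]
    return cv2.drawContours(np.zeros(m.shape,np.uint8),cs,-1,1,-1).astype(float)
def mask(o,n,xy):
    best=None
    for d in ctrl.outline_of(o,n):
        m=d['pixels']; 
        if m.sum()<20: continue
        v,u=np.nonzero(m); g=back(n,(u.mean(),v.mean()),20)[:2]
        e=np.hypot(*(g-xy))
        if e<70 and (best is None or e<best[0]): best=(e,fill(m),d['score'])
    return best and best[1]
def fit(o,masks,x0,steps=(10,10,.15),q=False,z=0):
    def cost(p):
        parts=M[o] if o!='slide_box' else [box(-39,39,-30,30,0,26),lid(p[3])]
        e=0
        for n,m in masks.items():
            r=render(n,parts,p,z); e+=1-np.minimum(r,m).sum()/np.maximum(r,m).sum()
        return e
    x0=np.array(x0,float); best=None
    for k in range(2):
        sim=np.vstack([x0]+[x0+np.eye(len(x0))[i]*steps[i]*(1-2*k) for i in range(len(x0)) if steps[i]]) if all(steps) else None
        r=minimize(cost,x0,method='Nelder-Mead',options=dict(initial_simplex=sim,xatol=.05,fatol=1e-5,maxiter=250)); x0=r.x
    return r.x,r.fun
E
cat > run1.py <<'E'
from fit import *
G={'tray_blue':(625,115,0),'tray_grey':(610,-155,.1),'bottle_amber':(505,306,0),'bottle_spare':(450,216,0),'bottle_white':(455,72,0),'cork_ring':(508,-343,0),'stopper':(438,-208,0),'slide_box':(428,-80,0,1.7)}
for n in('top','side'): ctrl.get_image(n)
import pickle; A={}
for o,g in G.items():
    ms={}
    for n in('top','side'):
        m=mask(o,n,np.array(g[:2]))
        if m is None and o=='bottle_amber': m=mask('bottle_spare',n,np.array(g[:2]))
        if m is None and o=='bottle_spare': m=mask('bottle_amber',n,np.array(g[:2]))
        if m is not None: ms[n]=m
    A[o]=ms
    st=(10,10,.15,.2)[:len(g)]
    for sel in(['top'],['side'],['top','side']):
        s={k:v for k,v in ms.items() if k in sel}
        if s and not(o=='slide_box' and 0): 
            x,f=fit(o,s,g,st); print(o,sel,len(s),x.round(2).tolist(),round(f,3))
pickle.dump(A,open('m.pkl','wb'))
E
python3 run1.py
python3 -c "
import cv2
a=cv2.imread('pics/side0.png')[115:215,180:310];cv2.imwrite('pics/crop1.png',cv2.resize(a,None,fx=5,fy=5,interpolation=2))"
```

```text
tray_blue ['top'] 1 [628.27, 124.81, -0.1] 0.05
tray_blue ['side'] 1 [628.25, 122.33, -0.11] 0.076
tray_blue ['top', 'side'] 2 [628.12, 123.52, -0.1] 0.134
tray_grey ['top'] 1 [618.4, -145.17, 0.18] 0.058
tray_grey ['side'] 1 [616.34, -146.1, 0.16] 0.079
tray_grey ['top', 'side'] 2 [617.62, -145.69, 0.17] 0.141
bottle_amber ['top'] 1 [505.16, 341.81, -0.53] 0.138
bottle_amber ['side'] 1 [502.03, 340.45, -0.55] 0.151
bottle_amber ['top', 'side'] 2 [503.17, 341.16, -0.52] 0.302
bottle_spare ['top'] 1 [459.5, 212.07, 0.02] 0.157
bottle_spare ['side'] 1 [458.66, 220.14, 0.1] 0.283
bottle_spare ['top', 'side'] 2 [458.99, 212.81, -0.1] 0.449
bottle_white ['top'] 1 [452.97, 64.97, 0.06] 0.14
bottle_white ['side'] 1 [452.79, 65.72, 0.13] 0.254
bottle_white ['top', 'side'] 2 [452.8, 65.81, 0.13] 0.394
cork_ring ['top'] 1 [510.02, -342.02, 0.01] 0.092
cork_ring ['side'] 1 [508.06, -344.22, 0.04] 0.093
cork_ring ['top', 'side'] 2 [509.35, -342.55, 0.0] 0.207
stopper ['top'] 1 [442.51, -212.64, 0.15] 0.185
stopper ['side'] 1 [442.13, -214.91, 0.11] 0.125
stopper ['top', 'side'] 2 [442.14, -213.2, 0.15] 0.315
slide_box ['top'] 1 [427.71, -72.76, 0.01, 1.49] 0.083
slide_box ['side'] 1 [424.94, -76.29, 0.05, 1.54] 0.131
slide_box ['top', 'side'] 2 [426.21, -74.33, 0.03, 1.52] 0.239
```

View pics/crop1.png

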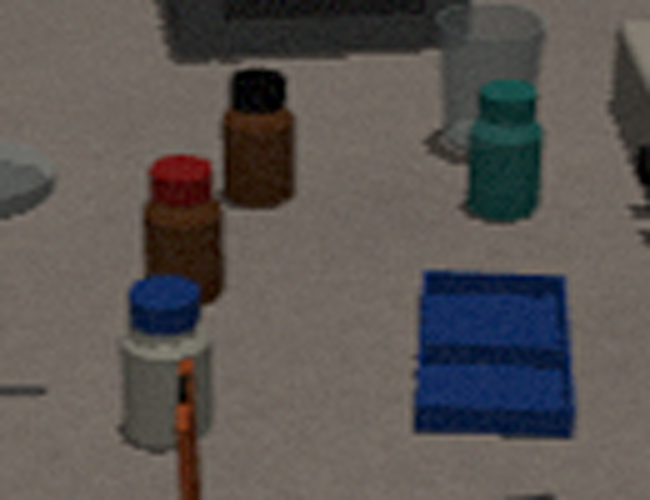

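The crop confirms it: black-capped amber at side (231,142) is the target, red (216,160) is the spare, and turquoise (281,145) is the look-alike. Both cameras agree to about 3 mm. Next I'll find which way round each tray lies.

```bash
python3 - <<'E'
from fit import *
import pickle
im={n:cv2.imread(f'pics/{n}0.png').astype(float) for n in('top','side')}
def scene(n,L,p,ds,base):
    pass
# wall/divider tops: profile along tray y at z=16 vs floor; test hypotheses by divider mean contrast
for o,p,divs in(('tray_blue',(628.1,123.5,-.10),[-8]),('tray_grey',(617.6,-145.7,.17),[-45.5,13.5])):
    h={'tray_blue':74,'tray_grey':111}[o]
    ys=np.arange(-h,h+1,2.)
    c,s=np.cos(p[2]),np.sin(p[2])
    for n in im:
        xs=np.linspace(-28,28,29)
        pr=[]
        for y in ys:
            P=[[p[0]+c*x-s*y,p[1]+s*x+c*y,16] for x in xs]
            uv=proj(n,P).astype(np.float32)
            v=cv2.remap(im[n].astype(np.float32),uv[:,:1],uv[:,1:],cv2.INTER_LINEAR).reshape(-1,3)
            pr.append(v.mean())
        print(o,n,' '.join(f'{int(y)}:{v:.0f}' for y,v in zip(ys,pr)))
a=cv2.imread('pics/top0.png')[140:200,170:350];cv2.imwrite('pics/crop2.png',cv2.resize(a,None,fx=4,fy=4,interpolation=2))
E
```

```text
tray_blue top -74:86 -72:79 -70:78 -68:78 -66:78 -64:78 -62:78 -60:78 -58:79 -56:78 -54:78 -52:78 -50:78 -48:78 -46:78 -44:78 -42:78 -40:77 -38:77 -36:78 -34:77 -32:78 -30:78 -28:77 -26:78 -24:78 -22:78 -20:78 -18:78 -16:78 -14:77 -12:72 -10:58 -8:63 -6:74 -4:76 -2:77 0:77 2:77 4:78 6:78 8:77 10:77 12:77 14:77 16:77 18:77 20:77 22:77 24:77 26:78 28:78 30:77 32:77 34:77 36:77 38:77 40:78 42:77 44:77 46:77 48:77 50:77 52:78 54:77 56:77 58:77 60:76 62:76 64:77 66:77 68:70 70:51 72:52 74:79
tray_blue side -74:51 -72:53 -70:53 -68:53 -66:53 -64:53 -62:53 -60:53 -58:53 -56:53 -54:53 -52:54 -50:53 -48:53 -46:52 -44:53 -42:53 -40:53 -38:52 -36:48 -34:41 -32:36 -30:33 -28:32 -26:31 -24:31 -22:30 -20:30 -18:30 -16:32 -14:37 -12:44 -10:49 -8:52 -6:52 -4:52 -2:53 0:52 2:52 4:52 6:52 8:52 10:52 12:52 14:52 16:52 18:52 20:52 22:52 24:52 26:52 28:53 30:53 32:53 34:53 36:53 38:53 40:52 42:49 44:43 46:37 48:33 50:32 52:31 54:31 56:31 58:32 60:31 62:30 64:30 66:35 68:50 70:68 72:84 74:94
tray_grey top -111:106 -109:78 -107:56 -105:65 -103:81 -101:85 -99:86 -97:86 -95:86 -93:86 -91:86 -89:86 -87:86 -85
[... 674 characters left out ...]
60 -103:60 -101:59 -99:59 -97:59 -95:59 -93:60 -91:60 -89:59 -87:59 -85:59 -83:59 -81:60 -79:59 -77:59 -75:59 -73:59 -71:59 -69:59 -67:59 -65:60 -63:53 -61:41 -59:36 -57:35 -55:35 -53:34 -51:37 -49:46 -47:56 -45:60 -43:60 -41:59 -39:59 -37:59 -35:60 -33:59 -31:60 -29:60 -27:59 -25:59 -23:60 -21:59 -19:59 -17:59 -15:59 -13:59 -11:60 -9:61 -7:60 -5:50 -3:40 -1:36 1:35 3:34 5:35 7:36 9:41 11:52 13:58 15:60 17:60 19:59 21:59 23:59 25:60 27:60 29:59 31:59 33:59 35:60 37:59 39:59 41:59 43:59 45:59 47:59 49:59 51:59 53:60 55:59 57:59 59:59 61:59 63:59 65:59 67:60 69:60 71:59 73:59 75:59 77:59 79:60 81:59 83:60 85:60 87:59 89:51 91:41 93:37 95:36 97:35 99:36 101:35 103:35 105:39 107:52 109:73 111:92
```

View pics/crop2.png

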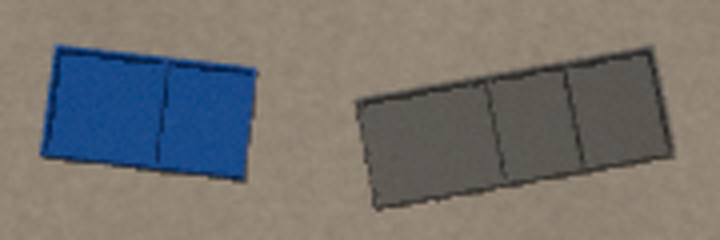

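The dividers sit at tray y ≈ -8 (blue) and ≈ -45 and +15 (grey), so neither tray is flipped. Slide lid first: I'll move behind it with the fingers shut.

{"method": "apply_moves", "body": {"targets": [{"tx": 0.045, "ty": 0.02, "tz": 0, "spin": -8}, {"tx": 0.08, "ty": 0.055, "tz": 0, "spin": -12.3}, {"tx": 0.11, "ty": 0.09, "tz": 0, "spin": -12.3}, {"tx": 0.14, "ty": 0.13, "tz": 0, "spin": -12.3}, {"tx": 0.17, "ty": 0.17, "tz": 0, "spin": -12.3}, {"tx": 0.2, "ty": 0.21, "tz": 0, "spin": -12.3}, {"tx": 0.23, "ty": 0.25, "tz": 0, "spin": -12.3}, {"tx": 0.256, "ty": 0.283, "tz": 0, "spin": -12.3}], "gripper": 1}}

```text
t: 2.6
ee_pos: [406.1, -321.8, 222.9]
orientation: [3.141, 0.042, 0.001]
ft_force: [-0.0, 0.5, 0.4]
width: 27.6
grasp_force: 0.0
```

{"method": "apply_moves", "body": {"targets": [{"tx": 0.03, "ty": 0.04, "tz": 0, "spin": 0}, {"tx": 0.06, "ty": 0.08, "tz": 0, "spin": 0}, {"tx": 0.1, "ty": 0.11, "tz": -0.02, "spin": 0}, {"tx": 0.1, "ty": 0.15, "tz": -0.05, "spin": 0}, {"tx": 0.1, "ty": 0.19, "tz": -0.08, "spin": 0}, {"tx": 0.1, "ty": 0.22, "tz": -0.11, "spin": 0}, {"tx": 0.1, "ty": 0.25, "tz": -0.14, "spin": 0}, {"tx": 0.1, "ty": 0.25, "tz": -0.145, "spin": 0}]}}

```text
t: 3.4
ee_pos: [502.5, -70.9, 74.8]
orientation: [-3.14, -0.046, 0.009]
ft_force: [-0.7, 0.2, 0.8]
width: 0.4
grasp_force: 0.0
```

{"method": "apply_moves", "body": {"targets": [{"tx": -0.012, "ty": 0, "tz": 0, "spin": 0}, {"tx": -0.024, "ty": 0, "tz": 0, "spin": 0}, {"tx": -0.036, "ty": 0, "tz": 0, "spin": 0}, {"tx": -0.048, "ty": 0, "tz": 0, "spin": 0}, {"tx": -0.06, "ty": 0, "tz": 0, "spin": 0}, {"tx": -0.07, "ty": 0, "tz": -0.005, "spin": 0}, {"tx": -0.08, "ty": 0, "tz": -0.01, "spin": 0}, {"tx": -0.085, "ty": 0, "tz": -0.018, "spin": 0}]}}

```text
t: 4.2
ee_pos: [419.0, -74.0, 59.4]
orientation: [-3.141, -0.041, 0.0]
ft_force: [0.1, -0.1, 0.5]
width: 0.3
grasp_force: 0.1
```

{"method": "apply_moves", "body": {"targets": [{"tx": -0.005, "ty": 0, "tz": -0.006, "spin": 0}, {"tx": -0.008, "ty": 0, "tz": -0.012, "spin": 0}, {"tx": -0.01, "ty": 0, "tz": -0.016, "spin": 0}, {"tx": -0.01, "ty": 0, "tz": -0.02, "spin": 0}, {"tx": -0.01, "ty": 0, "tz": -0.023, "spin": 0}, {"tx": -0.01, "ty": 0, "tz": -0.025, "spin": 0}, {"tx": -0.01, "ty": 0, "tz": -0.026, "spin": 0}, {"tx": -0.01, "ty": 0, "tz": -0.026, "spin": 0}]}}

```text
t: 5.0
ee_pos: [410.2, -74.0, 33.6]
orientation: [3.141, 0.041, 0.0]
ft_force: [-0.5, -1.0, 1.0]
width: 0.2
grasp_force: 0.0
```

{"method": "apply_moves", "body": {"targets": [{"tx": -0.004, "ty": 0, "tz": 0, "spin": 0}, {"tx": -0.006, "ty": 0, "tz": -0.0005, "spin": 0}, {"tx": -0.006, "ty": 0, "tz": -0.001, "spin": 0}, {"tx": -0.006, "ty": 0, "tz": -0.0015, "spin": 0}, {"tx": -0.006, "ty": 0, "tz": -0.002, "spin": 0}, {"tx": -0.006, "ty": 0, "tz": -0.002, "spin": 0}, {"tx": -0.006, "ty": 0, "tz": -0.002, "spin": 0}, {"tx": -0.006, "ty": 0, "tz": -0.002, "spin": 0}]}}

```text
t: 5.8
ee_pos: [403.5, -73.9, 32.1]
orientation: [-3.141, -0.041, 0.002]
ft_force: [-3.6, 0.6, 12.4]
width: 0.4
grasp_force: 6.2
```

{"method": "apply_moves", "body": {"targets": [{"tx": 0, "ty": 0, "tz": 0.04, "spin": 0}, {"tx": 0.02, "ty": -0.03, "tz": 0.08, "spin": 0}, {"tx": 0.04, "ty": -0.07, "tz": 0.11, "spin": 0}, {"tx": 0.06, "ty": -0.11, "tz": 0.11, "spin": 0}, {"tx": 0.06, "ty": -0.15, "tz": 0.11, "spin": 0}, {"tx": 0.06, "ty": -0.19, "tz": 0.11, "spin": 0}, {"tx": 0.06, "ty": -0.19, "tz": 0.11, "spin": 0}, {"tx": 0.06, "ty": -0.19, "tz": 0.11, "spin": 0}], "gripper": -1}}

```text
t: 6.6
ee_pos: [463.6, -264.4, 141.4]
orientation: [-3.141, -0.038, 0.001]
ft_force: [0.4, -0.3, 0.2]
width: 60.8
grasp_force: 0.0
```

```bash
python3 - <<'E'
from fit import *
for n in('top','side'): snap(n,n+'1.png')
M['shut']=[box(-39,39,-30,30,0,33)]
ms={n:mask('slide_box',n,np.array((426,-74))) for n in('top','side')}
for s in(['top'],['side'],['top','side']):
    k={n:ms[n] for n in s if ms[n] is not None}
    if k:
        for nm,g,st in(('shut',(426,-74,.02),(8,8,.1)),('slide_box',(426,-74,.02,.1),(8,8,.1,.2))): print(s,nm,fit(nm,k,g,st))
E
```

```text
['top'] shut (array([ 4.26341529e+02, -7.34838124e+01, -6.38665356e-02]), np.float64(0.10947550789869542))
['top'] slide_box (array([ 4.26271374e+02, -7.39374934e+01, -5.70523650e-02, -1.46465459e-02]), np.float64(0.10139959336138815))
['side'] shut (array([ 4.21561408e+02, -7.58935497e+01,  7.47820923e-02]), np.float64(0.5709150062792389))
['side'] slide_box (array([ 4.21844820e+02, -7.58196397e+01,  6.73304924e-02, -3.73340927e-01]), np.float64(0.5330768062781202))
['top', 'side'] shut (array([ 4.26160114e+02, -7.52399641e+01, -1.01968835e-02]), np.float64(0.6939120490411661))
['top', 'side'] slide_box (array([ 4.25788242e+02, -7.48358995e+01, -7.39965491e-03, -3.70526728e-01]), np.float64(0.6498831439239157))
```

View pics/side1.png

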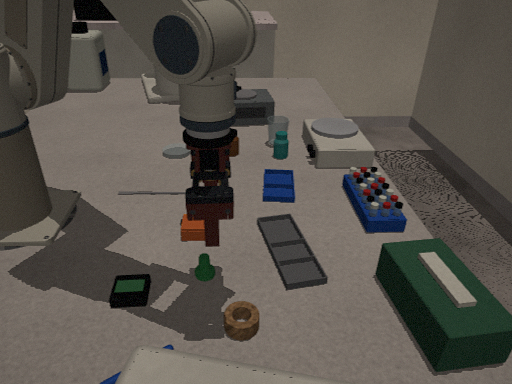

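The side view shows the lid lying flat, with the box at (193,230), partly behind the gripper. Next I'll grip the box.

{"method": "apply_moves", "body": {"targets": [{"tx": -0.038, "ty": 0.04, "tz": 0, "spin": 0}, {"tx": -0.038, "ty": 0.09, "tz": 0, "spin": 0}, {"tx": -0.038, "ty": 0.14, "tz": 0, "spin": 0}, {"tx": -0.038, "ty": 0.19, "tz": 0, "spin": 0}, {"tx": -0.038, "ty": 0.19, "tz": -0.04, "spin": 0}, {"tx": -0.038, "ty": 0.19, "tz": -0.08, "spin": 0}, {"tx": -0.038, "ty": 0.19, "tz": -0.11, "spin": 0}, {"tx": -0.038, "ty": 0.19, "tz": -0.1275, "spin": 0}]}}

```text
t: 7.6
ee_pos: [424.8, -72.5, 12.4]
orientation: [-3.141, -0.045, 0.004]
ft_force: [0.6, -0.5, 0.5]
width: 87.6
grasp_force: 0.0
```

{"method": "apply_moves", "body": {"targets": [{"tx": 0, "ty": 0, "tz": 0, "spin": 0}, {"tx": 0, "ty": 0, "tz": 0, "spin": 0}, {"tx": 0, "ty": 0, "tz": 0, "spin": 0}, {"tx": 0, "ty": 0, "tz": 0, "spin": 0}, {"tx": 0, "ty": 0, "tz": 0, "spin": 0}, {"tx": 0, "ty": 0, "tz": 0, "spin": 0}, {"tx": 0, "ty": 0, "tz": 0, "spin": 0}, {"tx": 0, "ty": 0, "tz": 0, "spin": 0}], "gripper": 1}}

```text
t: 8.4
ee_pos: [426.9, -74.0, 15.2]
orientation: [3.141, 0.041, 0.003]
ft_force: [-0.3, 2.6, 8.4]
width: 60.1
grasp_force: 29.7
```

{"method": "apply_moves", "body": {"targets": [{"tx": 0, "ty": 0, "tz": 0.01, "spin": 0}, {"tx": 0, "ty": 0, "tz": 0.03, "spin": 0}, {"tx": 0, "ty": 0, "tz": 0.06, "spin": 0}, {"tx": 0, "ty": 0, "tz": 0.09, "spin": 5}, {"tx": 0.01, "ty": 0, "tz": 0.1, "spin": 12}, {"tx": 0.03, "ty": -0.002, "tz": 0.1, "spin": 19}, {"tx": 0.05, "ty": -0.004, "tz": 0.1, "spin": 26}, {"tx": 0.07, "ty": -0.005, "tz": 0.1, "spin": 33}]}}

```text
t: 9.2
ee_pos: [496.5, -79.1, 115.2]
orientation: [2.998, 0.939, 0.001]
ft_force: [0.9, 0.4, -2.1]
width: 60.0
grasp_force: 29.7
```

{"method": "apply_moves", "body": {"targets": [{"tx": 0.02, "ty": -0.002, "tz": 0, "spin": 8}, {"tx": 0.04, "ty": -0.003, "tz": 0, "spin": 16}, {"tx": 0.06, "ty": -0.004, "tz": 0, "spin": 24}, {"tx": 0.08, "ty": -0.005, "tz": 0, "spin": 32}, {"tx": 0.095, "ty": -0.005, "tz": 0, "spin": 40}, {"tx": 0.105, "ty": -0.005, "tz": 0, "spin": 48}, {"tx": 0.111, "ty": -0.005, "tz": 0, "spin": 56}, {"tx": 0.111, "ty": -0.005, "tz": 0, "spin": 60}]}}

```text
t: 10.0
ee_pos: [607.5, -84.0, 114.8]
orientation: [2.127, 2.312, 0.0]
ft_force: [-1.0, 0.5, -2.1]
width: 59.9
grasp_force: 29.7
```

{"method": "apply_moves", "body": {"targets": [{"tx": 0, "ty": 0, "tz": 0, "spin": 5}, {"tx": 0, "ty": 0, "tz": -0.02, "spin": 5}, {"tx": 0, "ty": 0, "tz": -0.04, "spin": 5}, {"tx": 0, "ty": 0, "tz": -0.05, "spin": 5}, {"tx": 0, "ty": 0, "tz": -0.055, "spin": 5}, {"tx": 0, "ty": 0, "tz": -0.06, "spin": 5}, {"tx": 0, "ty": 0, "tz": -0.06, "spin": 5}, {"tx": 0, "ty": 0, "tz": -0.06, "spin": 5}]}}

```text
t: 10.8
ee_pos: [607.5, -84.0, 54.7]
orientation: [2.029, 2.397, 0.001]
ft_force: [-0.2, 0.6, -1.8]
width: 60.0
grasp_force: 29.7
```

```bash
python3 - <<'E'
from fit import *
snap('side','side2.png');snap('top','top2.png')
o=ctrl.get_obs();print(o['ee_pos'],o['orientation'],o['width'],o['grasp_force'])
a=cv2.imread('pics/side2.png')[150:300,170:370];cv2.imwrite('pics/crop3.png',cv2.resize(a,None,fx=4,fy=4,interpolation=2))
E
```

```text
[607.51545054 -84.01503039  54.81372026] [2.02930036e+00 2.39706631e+00 8.02393868e-04] 60.00374251276428 29.72653716802597
```

View pics/crop3.png

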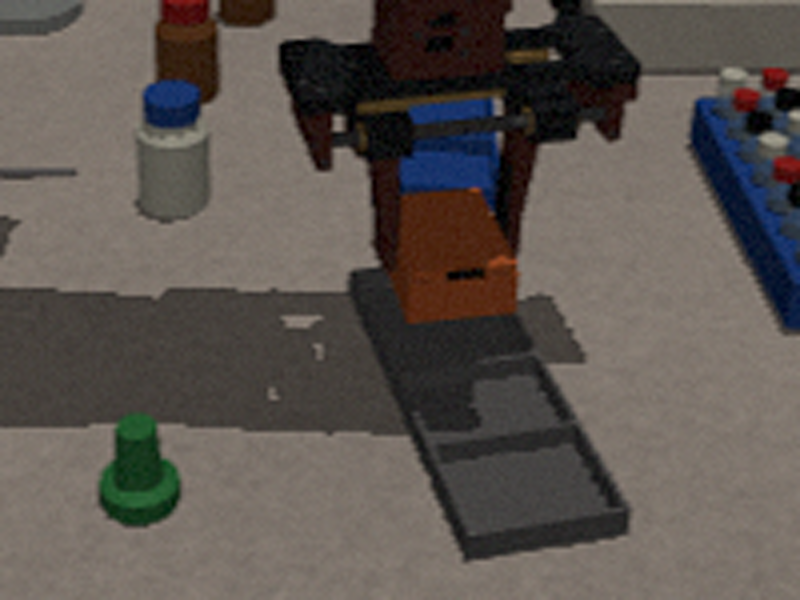

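The box is held level and shut (crop (455,255)), with the tray below it. I'll check its centring against the images, then lower it.

```bash
python3 - <<'E'
from fit import *
M['shut']=[box(-39,39,-30,30,0,33)]
for n in ('side','top'):
    m=mask('slide_box',n,np.array((607,-60)))
    if m is not None: print(n,m.sum(),fit('shut',{n:m},(607,-84,1.74),(8,8,.1),z=40.3))
E
```

```text
side 884.0 (array([610.15122703, -89.2731599 ,   1.4656889 ]), np.float64(0.147330304165042))
```

```bash
python3 - <<'E'
from fit import *
c,s=np.cos(.166),np.sin(.166)
for d in(0,-5):
  P=[(607.5+c*x-s*y,-84+s*x+c*y,z) for x in(-30,30) for y in (-39+d,) for z in(40,73)]
  print(d,((proj('side',P)-[170,150])*4).round(0).tolist())
E
```

```text
0 [[409.0, 319.0], [412.0, 267.0], [517.0, 305.0], [521.0, 254.0]]
-5 [[412.0, 324.0], [415.0, 273.0], [520.0, 310.0], [525.0, 260.0]]
```

{"method": "apply_moves", "body": {"targets": [{"tx": 0, "ty": 0.001, "tz": -0.01, "spin": 0}, {"tx": 0, "ty": 0.001, "tz": -0.02, "spin": 0}, {"tx": 0, "ty": 0.001, "tz": -0.027, "spin": 0}, {"tx": 0, "ty": 0.001, "tz": -0.031, "spin": 0}, {"tx": 0, "ty": 0.001, "tz": -0.034, "spin": 0}, {"tx": 0, "ty": 0.001, "tz": -0.036, "spin": 0}, {"tx": 0, "ty": 0.001, "tz": -0.036, "spin": 0}, {"tx": 0, "ty": 0.001, "tz": -0.036, "spin": 0}]}}

```text
t: 11.8
ee_pos: [606.8, -83.0, 19.2]
orientation: [-2.03, -2.397, 0.001]
ft_force: [-5.6, -0.6, 9.8]
width: 60.0
grasp_force: 29.8
```

{"method": "apply_moves", "body": {"targets": [{"tx": 0, "ty": 0, "tz": 0, "spin": 0}, {"tx": 0, "ty": 0, "tz": 0, "spin": 0}, {"tx": 0, "ty": 0, "tz": 0, "spin": 0}, {"tx": 0, "ty": 0, "tz": 0.01, "spin": 0}, {"tx": 0, "ty": 0, "tz": 0.03, "spin": 0}, {"tx": 0, "ty": 0, "tz": 0.06, "spin": 0}, {"tx": -0.01, "ty": -0.02, "tz": 0.09, "spin": 0}, {"tx": -0.05, "ty": -0.04, "tz": 0.09, "spin": 0}], "gripper": -1}}

```text
t: 12.6
ee_pos: [563.1, -124.1, 113.2]
orientation: [2.021, 2.391, 0.009]
ft_force: [0.3, -0.8, -0.2]
width: 87.7
grasp_force: 0.0
```

{"method": "apply_moves", "body": {"targets": [{"tx": -0.04, "ty": -0.03, "tz": 0, "spin": 0}, {"tx": -0.08, "ty": -0.06, "tz": 0, "spin": 0}, {"tx": -0.115, "ty": -0.09, "tz": 0, "spin": 0}, {"tx": -0.115, "ty": -0.09, "tz": -0.02, "spin": 0}, {"tx": -0.115, "ty": -0.09, "tz": -0.04, "spin": 0}, {"tx": -0.115, "ty": -0.09, "tz": -0.04, "spin": 0}, {"tx": -0.115, "ty": -0.09, "tz": -0.04, "spin": 0}, {"tx": -0.115, "ty": -0.09, "tz": -0.04, "spin": 0}]}}

```text
t: 13.4
ee_pos: [442.9, -213.1, 69.1]
orientation: [2.028, 2.397, 0.0]
ft_force: [0.4, 0.1, -0.1]
width: 88.0
grasp_force: 0.0
```

```bash
python3 - <<'E'
from fit import *
snap('side','side3.png');snap('top','top3.png')
o=ctrl.get_obs();print(o['ee_pos'],o['width'])
M['shut']=[box(-39,39,-30,30,0,33)]
for n in ('side','top'):
    m=mask('slide_box',n,np.array((607,-84)))
    if m is not None: print(n,m.sum(),fit('shut',{n:m},(607,-84,1.74),(8,8,.1),z=4))
a=cv2.imread('pics/side3.png')[150:300,170:370];cv2.imwrite('pics/crop4.png',cv2.resize(a,None,fx=4,fy=4,interpolation=2))
E
```

```text
[ 442.84087492 -212.95481647   69.05225801] 87.57595836441077
side 899.0 (array([604.63908438, -81.53289292,   1.63821696]), np.float64(0.13404878791338448))
top 586.0 (array([604.92700442, -83.93114989,   1.63452908]), np.float64(0.13934903566177526))
```

View pics/crop4.png

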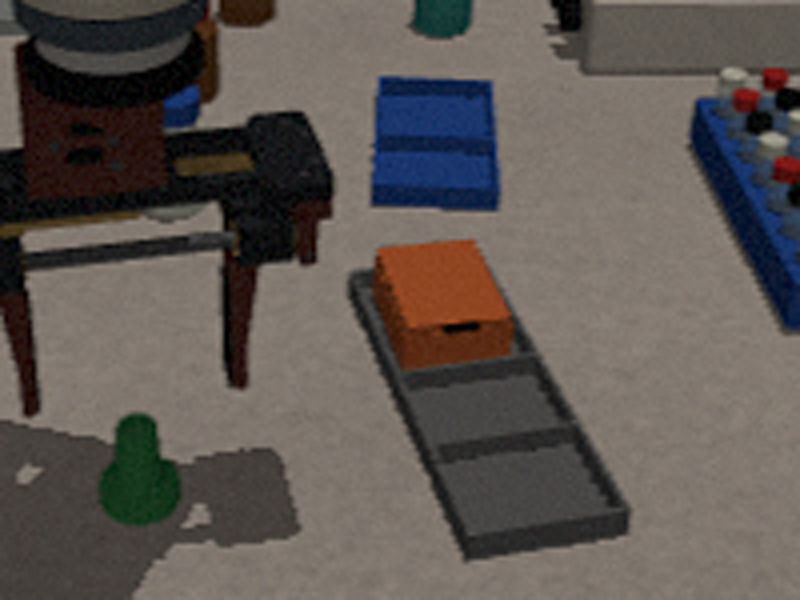

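The box sits flat and shut in the big compartment (crop (445,310)). Now the stopper.

{"method": "apply_moves", "body": {"targets": [{"tx": 0, "ty": 0, "tz": -0.02, "spin": 0}, {"tx": 0, "ty": 0, "tz": -0.04, "spin": 0}, {"tx": 0, "ty": 0, "tz": -0.05, "spin": 0}, {"tx": 0, "ty": 0, "tz": -0.053, "spin": 0}, {"tx": 0, "ty": 0, "tz": -0.053, "spin": 0}, {"tx": 0, "ty": 0, "tz": -0.053, "spin": 0}, {"tx": 0, "ty": 0, "tz": -0.053, "spin": 0}, {"tx": 0, "ty": 0, "tz": -0.053, "spin": 0}]}}

```text
t: 14.4
ee_pos: [442.4, -213.1, 15.7]
orientation: [2.029, 2.397, 0.0]
ft_force: [-0.3, -0.1, -0.4]
width: 87.4
grasp_force: 0.0
```

{"method": "apply_moves", "body": {"targets": [{"tx": 0, "ty": 0, "tz": 0, "spin": 0}, {"tx": 0, "ty": 0, "tz": 0, "spin": 0}, {"tx": 0, "ty": 0, "tz": 0, "spin": 0}, {"tx": 0, "ty": 0, "tz": 0, "spin": 0}, {"tx": 0, "ty": 0, "tz": 0, "spin": 0}, {"tx": 0, "ty": 0, "tz": 0, "spin": 0}, {"tx": 0, "ty": 0, "tz": 0, "spin": 0}, {"tx": 0, "ty": 0, "tz": 0, "spin": 0}], "gripper": 1}}

```text
t: 15.2
ee_pos: [442.0, -212.9, 15.1]
orientation: [-2.03, -2.398, 0.0]
ft_force: [0.5, -0.0, 0.2]
width: 27.4
grasp_force: 0.0
```

{"method": "apply_moves", "body": {"targets": [{"tx": 0, "ty": 0, "tz": 0, "spin": 0}, {"tx": 0, "ty": 0, "tz": 0, "spin": 0}, {"tx": 0, "ty": 0, "tz": 0.01, "spin": 0}, {"tx": 0, "ty": 0, "tz": 0.03, "spin": 0}, {"tx": 0, "ty": 0, "tz": 0.06, "spin": 0}, {"tx": 0, "ty": 0, "tz": 0.06, "spin": 0}, {"tx": 0, "ty": 0, "tz": 0.06, "spin": 0}, {"tx": 0, "ty": 0, "tz": 0.06, "spin": 0}]}}

```text
t: 16.0
ee_pos: [441.6, -212.7, 74.8]
orientation: [-2.029, -2.397, 0.0]
ft_force: [0.9, -0.1, -0.6]
width: 22.2
grasp_force: 32.9
```

{"method": "apply_moves", "body": {"targets": [{"tx": 0.03, "ty": 0.01, "tz": 0, "spin": 0}, {"tx": 0.07, "ty": 0.02, "tz": 0, "spin": 0}, {"tx": 0.11, "ty": 0.032, "tz": 0, "spin": 0}, {"tx": 0.15, "ty": 0.043, "tz": 0, "spin": 0}, {"tx": 0.17, "ty": 0.05, "tz": 0, "spin": 0}, {"tx": 0.1785, "ty": 0.0515, "tz": 0, "spin": 0}, {"tx": 0.1785, "ty": 0.0515, "tz": -0.02, "spin": 0}, {"tx": 0.1785, "ty": 0.0515, "tz": -0.035, "spin": 0}]}}

```text
t: 16.8
ee_pos: [619.1, -161.3, 38.4]
orientation: [-2.028, -2.396, 0.002]
ft_force: [-0.3, -0.9, -0.7]
width: 22.0
grasp_force: 32.9
```

{"method": "apply_moves", "body": {"targets": [{"tx": 0, "ty": 0, "tz": -0.008, "spin": 0}, {"tx": 0, "ty": 0, "tz": -0.014, "spin": 0}, {"tx": 0, "ty": 0, "tz": -0.018, "spin": 0}, {"tx": 0, "ty": 0, "tz": -0.02, "spin": 0}, {"tx": 0, "ty": 0, "tz": -0.021, "spin": 0}, {"tx": 0, "ty": 0, "tz": -0.021, "spin": 0}, {"tx": 0, "ty": 0, "tz": -0.021, "spin": 0}, {"tx": 0, "ty": 0, "tz": -0.021, "spin": 0}]}}

```text
t: 17.6
ee_pos: [620.8, -161.5, 19.5]
orientation: [2.03, 2.397, 0.0]
ft_force: [-1.4, 1.0, 0.1]
width: 22.3
grasp_force: 32.9
```

{"method": "apply_moves", "body": {"targets": [{"tx": 0, "ty": 0, "tz": -0.0005, "spin": 0}, {"tx": 0, "ty": 0, "tz": -0.0005, "spin": 0}, {"tx": 0, "ty": 0, "tz": -0.0005, "spin": 0}, {"tx": 0, "ty": 0, "tz": 0, "spin": 0}, {"tx": 0, "ty": 0, "tz": 0.01, "spin": 0}, {"tx": 0, "ty": 0, "tz": 0.03, "spin": 0}, {"tx": 0, "ty": 0, "tz": 0.06, "spin": 0}, {"tx": 0, "ty": 0, "tz": 0.1, "spin": 0}], "gripper": -1}}

```text
t: 18.4
ee_pos: [619.4, -161.1, 119.4]
orientation: [-2.028, -2.396, 0.002]
ft_force: [0.8, -1.0, -0.2]
width: 82.7
grasp_force: 0.0
```

{"method": "apply_moves", "body": {"targets": [{"tx": -0.025, "ty": 0.03, "tz": 0, "spin": 0}, {"tx": -0.05, "ty": 0.07, "tz": 0, "spin": 0}, {"tx": -0.08, "ty": 0.11, "tz": 0, "spin": 0}, {"tx": -0.11, "ty": 0.15, "tz": 0, "spin": 0}, {"tx": -0.14, "ty": 0.19, "tz": 0, "spin": 0}, {"tx": -0.1675, "ty": 0.227, "tz": 0, "spin": 0}, {"tx": -0.1675, "ty": 0.227, "tz": 0, "spin": 0}, {"tx": -0.1675, "ty": 0.227, "tz": -0.02, "spin": 0}]}}

```text
t: 19.2
ee_pos: [454.9, 66.8, 101.5]
orientation: [2.024, 2.397, 0.007]
ft_force: [1.4, -0.3, -0.4]
width: 87.6
grasp_force: 0.0
```

```bash
python3 - <<'E'
from fit import *
snap('side','side4.png');snap('top','top4.png')
o=ctrl.get_obs();print(o['ee_pos'],o['width'])
for n in ('side','top'):
  for ob,g,z in(('stopper',(620,-161.5,.1),4),('bottle_white',(453,66,.1),0)):
    m=mask(ob,n,np.array(g[:2]))
    if m is not None: print(n,ob,m.sum(),fit(ob,{n:m},g,(8,8,.1),z=z))
a=cv2.imread('pics/side4.png')[120:290,180:380];cv2.imwrite('pics/crop5.png',cv2.resize(a,None,fx=3.5,fy=3.5,interpolation=2))
E
```

```text
[452.66867091  65.50400779  98.66364243] 87.71541682552967
side stopper 369.0 (array([ 6.19436185e+02, -1.62248851e+02,  1.62573802e-01]), np.float64(0.14470029071108825))
side bottle_white 476.0 (array([4.51547579e+02, 6.51721816e+01, 1.53289037e-01]), np.float64(0.2430037837635335))
top stopper 176.0 (array([ 6.22592827e+02, -1.61663888e+02,  1.79433642e-01]), np.float64(0.09299227839407243))
```

View pics/crop5.png

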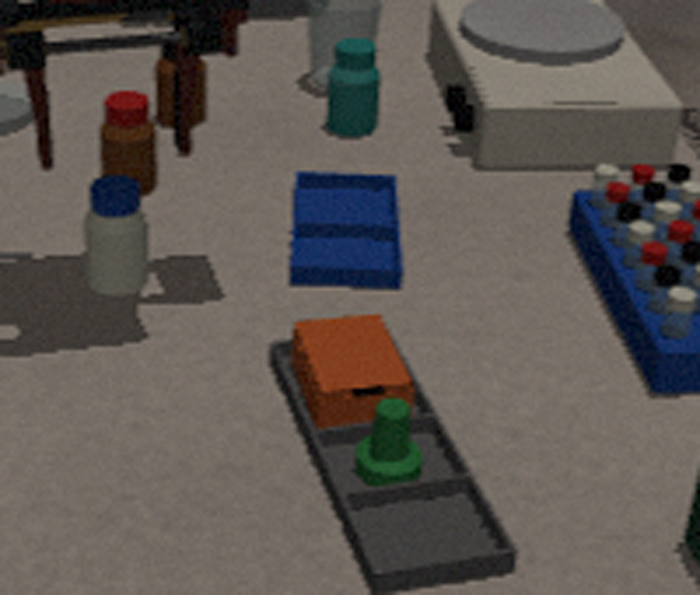

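The stopper stands in its middle compartment (crop (390,450)). Next I'll descend on the white bottle.

{"method": "apply_moves", "body": {"targets": [{"tx": 0, "ty": 0, "tz": -0.02, "spin": 0}, {"tx": 0, "ty": 0, "tz": -0.04, "spin": 0}, {"tx": 0, "ty": 0, "tz": -0.06, "spin": 0}, {"tx": 0, "ty": 0, "tz": -0.072, "spin": 0}, {"tx": 0, "ty": 0, "tz": -0.0775, "spin": 0}, {"tx": 0, "ty": 0, "tz": -0.0775, "spin": 0}, {"tx": 0, "ty": 0, "tz": -0.0775, "spin": 0}, {"tx": 0, "ty": 0, "tz": -0.0775, "spin": 0}]}}

```text
t: 20.3
ee_pos: [453.7, 65.6, 22.4]
orientation: [2.029, 2.397, 0.002]
ft_force: [0.2, -0.1, 0.9]
width: 87.8
grasp_force: 0.0
```

{"method": "apply_moves", "body": {"targets": [{"tx": 0, "ty": 0, "tz": 0, "spin": 0}, {"tx": 0, "ty": 0, "tz": 0, "spin": 0}, {"tx": 0, "ty": 0, "tz": 0, "spin": 0}, {"tx": 0, "ty": 0, "tz": 0, "spin": 0}, {"tx": 0, "ty": 0, "tz": 0, "spin": 0}, {"tx": 0, "ty": 0, "tz": 0, "spin": 0}, {"tx": 0, "ty": 0, "tz": 0, "spin": 0}, {"tx": 0, "ty": 0, "tz": 0, "spin": 0}], "gripper": 1}}

```text
t: 21.1
ee_pos: [453.1, 65.6, 21.7]
orientation: [2.03, 2.398, 0.0]
ft_force: [0.7, 0.3, 1.7]
width: 45.7
grasp_force: 30.0
```

{"method": "apply_moves", "body": {"targets": [{"tx": 0, "ty": 0, "tz": 0.01, "spin": 0}, {"tx": 0, "ty": 0, "tz": 0.03, "spin": 0}, {"tx": 0, "ty": 0, "tz": 0.06, "spin": 0}, {"tx": 0, "ty": 0, "tz": 0.09, "spin": 0}, {"tx": 0, "ty": 0, "tz": 0.1, "spin": 0}, {"tx": 0.01, "ty": -0.02, "tz": 0.1, "spin": 0}, {"tx": 0.03, "ty": -0.05, "tz": 0.1, "spin": 0}, {"tx": 0.05, "ty": -0.08, "tz": 0.1, "spin": 0}]}}

```text
t: 21.9
ee_pos: [503.1, -15.1, 121.6]
orientation: [-2.028, -2.399, 0.0]
ft_force: [-0.0, 0.0, -1.2]
width: 45.7
grasp_force: 30.0
```

{"method": "apply_moves", "body": {"targets": [{"tx": 0.02, "ty": -0.035, "tz": 0, "spin": 0}, {"tx": 0.045, "ty": -0.075, "tz": 0, "spin": 0}, {"tx": 0.07, "ty": -0.115, "tz": 0, "spin": 0}, {"tx": 0.095, "ty": -0.155, "tz": 0, "spin": 0}, {"tx": 0.115, "ty": -0.185, "tz": 0, "spin": 0}, {"tx": 0.125, "ty": -0.203, "tz": 0, "spin": 0}, {"tx": 0.128, "ty": -0.208, "tz": 0, "spin": 0}, {"tx": 0.128, "ty": -0.208, "tz": -0.015, "spin": 0}]}}

```text
t: 22.7
ee_pos: [632.0, -223.1, 107.3]
orientation: [2.029, 2.395, 0.002]
ft_force: [0.4, -0.1, -1.7]
width: 45.3
grasp_force: 30.0
```

{"method": "apply_moves", "body": {"targets": [{"tx": 0, "ty": 0, "tz": -0.02, "spin": 0}, {"tx": 0, "ty": 0, "tz": -0.04, "spin": 0}, {"tx": 0, "ty": 0, "tz": -0.06, "spin": 0}, {"tx": 0, "ty": 0, "tz": -0.07, "spin": 0}, {"tx": 0, "ty": 0, "tz": -0.076, "spin": 0}, {"tx": 0, "ty": 0, "tz": -0.08, "spin": 0}, {"tx": 0, "ty": 0, "tz": -0.081, "spin": 0}, {"tx": 0, "ty": 0, "tz": -0.081, "spin": 0}]}}

```text
t: 23.5
ee_pos: [631.4, -222.5, 26.2]
orientation: [2.029, 2.397, 0.0]
ft_force: [0.2, 0.6, -1.2]
width: 45.0
grasp_force: 30.0
```

{"method": "apply_moves", "body": {"targets": [{"tx": 0, "ty": 0, "tz": -0.0005, "spin": 0}, {"tx": 0, "ty": 0, "tz": -0.001, "spin": 0}, {"tx": 0, "ty": 0, "tz": -0.001, "spin": 0}, {"tx": 0, "ty": 0, "tz": -0.001, "spin": 0}, {"tx": 0, "ty": 0, "tz": -0.001, "spin": 0}, {"tx": 0, "ty": 0, "tz": -0.001, "spin": 0}, {"tx": 0, "ty": 0, "tz": -0.001, "spin": 0}, {"tx": 0, "ty": 0, "tz": -0.001, "spin": 0}]}}

```text
t: 24.3
ee_pos: [631.6, -222.7, 25.7]
orientation: [2.029, 2.397, 0.001]
ft_force: [-1.0, 0.6, 5.5]
width: 45.6
grasp_force: 30.0
```

{"method": "apply_moves", "body": {"targets": [{"tx": 0, "ty": 0, "tz": 0, "spin": 0}, {"tx": 0, "ty": 0, "tz": 0, "spin": 0}, {"tx": 0, "ty": 0, "tz": 0, "spin": 0}, {"tx": 0, "ty": 0, "tz": 0.02, "spin": 0}, {"tx": 0, "ty": 0, "tz": 0.045, "spin": 0}, {"tx": 0, "ty": 0, "tz": 0.08, "spin": 0}, {"tx": 0, "ty": 0, "tz": 0.1, "spin": 0}, {"tx": -0.02, "ty": -0.02, "tz": 0.1, "spin": -4}], "gripper": -1}}

```text
t: 25.1
ee_pos: [614.9, -241.9, 128.4]
orientation: [2.106, 2.322, 0.005]
ft_force: [0.1, -0.0, 0.3]
width: 87.8
grasp_force: 0.0
```

{"method": "apply_moves", "body": {"targets": [{"tx": -0.03, "ty": -0.03, "tz": 0, "spin": -6}, {"tx": -0.06, "ty": -0.06, "tz": 0, "spin": -11}, {"tx": -0.09, "ty": -0.09, "tz": 0, "spin": -11}, {"tx": -0.102, "ty": -0.1, "tz": -0.02, "spin": -11}, {"tx": -0.102, "ty": -0.1, "tz": -0.05, "spin": -11}, {"tx": -0.102, "ty": -0.1, "tz": -0.06, "spin": -11}, {"tx": -0.102, "ty": -0.1, "tz": -0.06, "spin": -11}, {"tx": -0.102, "ty": -0.1, "tz": -0.06, "spin": -11}]}}

```text
t: 25.9
ee_pos: [509.7, -342.3, 65.1]
orientation: [2.324, 2.113, 0.0]
ft_force: [0.3, -0.2, 0.1]
width: 87.3
grasp_force: 0.0
```

```bash
python3 - <<'E'
from fit import *
snap('side','side5.png');snap('top','top5.png')
o=ctrl.get_obs();print(o['ee_pos'],o['width'],o['orientation'])
for n in ('side','top'):
  for ob,g,z in(('cork_ring',(509,-343,.1),0),('bottle_white',(631,-222,.1),4),('slide_box',(607,-84,1.7),4)):
    m=mask(ob,n,np.array(g[:2]))
    if ob=='slide_box': ob='shut';M['shut']=[box(-39,39,-30,30,0,33)]
    if m is not None: print(n,ob,m.sum(),fit(ob,{n:m},g,(8,8,.1),z=z))
E
```

```text
[ 510.19254147 -342.54424564   65.81545875] 88.00159536901032 [2.32332636e+00 2.11197153e+00 6.91179846e-04]
side cork_ring 1169.0 (array([ 5.08931164e+02, -3.43182550e+02,  1.27821161e-01]), np.float64(0.10518247780269196))
side bottle_white 552.0 (array([ 6.30663545e+02, -2.21702610e+02,  1.73047005e-01]), np.float64(0.46834863426854456))
side shut 539.0 (array([605.24527782, -39.5437794 ,   1.45611794]), np.float64(0.4491513354652442))
top cork_ring 143.0 (array([ 5.12353129e+02, -3.31188684e+02, -8.18387582e-02]), np.float64(0.6696083139287301))
top bottle_white 263.0 (array([ 6.30214454e+02, -2.22945256e+02,  1.73535474e-01]), np.float64(0.15716835516227168))
top shut 553.0 (array([606.23115685, -82.38480509,   1.64325158]), np.float64(0.1860814236141184))
```

View pics/side5.png

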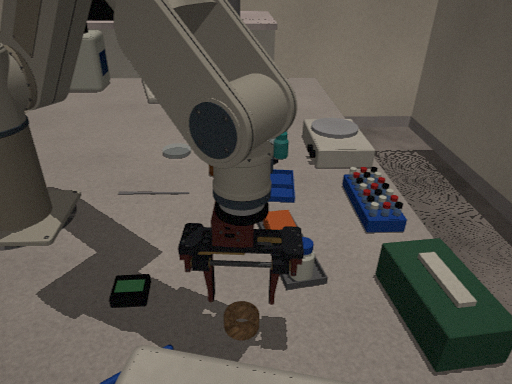

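The white bottle is in the grey tray at (305,258), and the gripper straddles the ring at (241,320). I'll grip the ring high.

{"method": "apply_moves", "body": {"targets": [{"tx": -0.001, "ty": -0.0005, "tz": -0.02, "spin": 0}, {"tx": -0.001, "ty": -0.0005, "tz": -0.038, "spin": 0}, {"tx": -0.001, "ty": -0.0005, "tz": -0.047, "spin": 0}, {"tx": -0.001, "ty": -0.0005, "tz": -0.051, "spin": 0}, {"tx": -0.001, "ty": -0.0005, "tz": -0.051, "spin": 0}, {"tx": -0.001, "ty": -0.0005, "tz": -0.051, "spin": 0}, {"tx": -0.001, "ty": -0.0005, "tz": -0.051, "spin": 0}, {"tx": -0.001, "ty": -0.0005, "tz": -0.051, "spin": 0}]}}

```text
t: 27.1
ee_pos: [508.5, -343.2, 14.3]
orientation: [2.325, 2.112, 0.0]
ft_force: [0.4, -0.7, 0.5]
width: 88.0
grasp_force: 0.0
```

{"method": "apply_moves", "body": {"targets": [{"tx": 0, "ty": 0, "tz": 0, "spin": 0}, {"tx": 0, "ty": 0, "tz": 0, "spin": 0}, {"tx": 0, "ty": 0, "tz": 0, "spin": 0}, {"tx": 0, "ty": 0, "tz": 0, "spin": 0}, {"tx": 0, "ty": 0, "tz": 0, "spin": 0}, {"tx": 0, "ty": 0, "tz": 0, "spin": 0}, {"tx": 0, "ty": 0, "tz": 0, "spin": 0}, {"tx": 0, "ty": 0, "tz": 0, "spin": 0}], "gripper": 1}}

```text
t: 27.9
ee_pos: [508.1, -343.0, 13.7]
orientation: [2.325, 2.112, 0.0]
ft_force: [-0.5, -0.2, 1.5]
width: 59.7
grasp_force: 30.0
```

{"method": "apply_moves", "body": {"targets": [{"tx": 0, "ty": 0, "tz": 0.01, "spin": 0}, {"tx": 0, "ty": 0, "tz": 0.03, "spin": 0}, {"tx": 0, "ty": 0, "tz": 0.06, "spin": 0}, {"tx": 0, "ty": 0, "tz": 0.09, "spin": 0}, {"tx": 0, "ty": 0, "tz": 0.12, "spin": 0}, {"tx": 0, "ty": 0, "tz": 0.14, "spin": 0}, {"tx": 0, "ty": 0, "tz": 0.14, "spin": 0}, {"tx": 0, "ty": 0, "tz": 0.14, "spin": 0}]}}

```text
t: 28.7
ee_pos: [507.9, -342.9, 153.8]
orientation: [2.325, 2.112, 0.0]
ft_force: [-0.4, 0.3, -1.1]
width: 59.1
grasp_force: 30.0
```

{"method": "apply_moves", "body": {"targets": [{"tx": 0.008, "ty": 0.03, "tz": 0, "spin": 0}, {"tx": 0.018, "ty": 0.07, "tz": 0, "spin": 0}, {"tx": 0.028, "ty": 0.115, "tz": 0, "spin": 0}, {"tx": 0.04, "ty": 0.16, "tz": 0, "spin": 0}, {"tx": 0.05, "ty": 0.205, "tz": 0, "spin": 0}, {"tx": 0.061, "ty": 0.25, "tz": 0, "spin": 0}, {"tx": 0.072, "ty": 0.295, "tz": 0, "spin": 0}, {"tx": 0.083, "ty": 0.339, "tz": 0, "spin": 0}]}}

```text
t: 29.5
ee_pos: [590.0, -2.0, 151.8]
orientation: [-2.324, -2.111, 0.004]
ft_force: [1.6, -0.8, -0.8]
width: 59.3
grasp_force: 30.0
```

{"method": "apply_moves", "body": {"targets": [{"tx": 0.01, "ty": 0.04, "tz": 0, "spin": 0}, {"tx": 0.02, "ty": 0.08, "tz": 0, "spin": 0}, {"tx": 0.03, "ty": 0.12, "tz": 0, "spin": 0}, {"tx": 0.037, "ty": 0.15, "tz": 0, "spin": 0}, {"tx": 0.04, "ty": 0.16, "tz": -0.02, "spin": 0}, {"tx": 0.04, "ty": 0.16, "tz": -0.05, "spin": 0}, {"tx": 0.04, "ty": 0.16, "tz": -0.08, "spin": 0}, {"tx": 0.04, "ty": 0.16, "tz": -0.1, "spin": 0}]}}

```text
t: 30.3
ee_pos: [628.5, 155.8, 49.4]
orientation: [-2.323, -2.111, 0.008]
ft_force: [1.2, 0.5, 0.0]
width: 59.3
grasp_force: 30.0
```

{"method": "apply_moves", "body": {"targets": [{"tx": 0, "ty": 0, "tz": -0.012, "spin": 0}, {"tx": 0, "ty": 0, "tz": -0.022, "spin": 0}, {"tx": 0, "ty": 0, "tz": -0.03, "spin": 0}, {"tx": 0, "ty": 0, "tz": -0.034, "spin": 0}, {"tx": 0, "ty": 0, "tz": -0.035, "spin": 0}, {"tx": 0, "ty": 0, "tz": -0.0355, "spin": 0}, {"tx": 0, "ty": 0, "tz": -0.0355, "spin": 0}, {"tx": 0, "ty": 0, "tz": -0.0355, "spin": 0}]}}

```text
t: 31.1
ee_pos: [631.4, 156.1, 18.8]
orientation: [2.325, 2.112, 0.001]
ft_force: [0.0, -0.2, -0.0]
width: 59.6
grasp_force: 30.0
```

{"method": "apply_moves", "body": {"targets": [{"tx": 0, "ty": 0, "tz": -0.0005, "spin": 0}, {"tx": 0, "ty": 0, "tz": -0.001, "spin": 0}, {"tx": 0, "ty": 0, "tz": -0.001, "spin": 0}, {"tx": 0, "ty": 0, "tz": -0.001, "spin": 0}, {"tx": 0, "ty": 0, "tz": -0.001, "spin": 0}, {"tx": 0, "ty": 0, "tz": -0.001, "spin": 0}, {"tx": 0, "ty": 0, "tz": -0.001, "spin": 0}, {"tx": 0, "ty": 0, "tz": -0.001, "spin": 0}]}}

```text
t: 31.9
ee_pos: [631.3, 156.1, 17.7]
orientation: [2.325, 2.112, 0.001]
ft_force: [-1.6, 0.2, 6.3]
width: 59.0
grasp_force: 30.0
```

{"method": "apply_moves", "body": {"targets": [{"tx": 0, "ty": 0, "tz": 0.0005, "spin": 0}, {"tx": 0, "ty": 0, "tz": 0.0005, "spin": 0}, {"tx": 0, "ty": 0, "tz": 0.0005, "spin": 0}, {"tx": 0, "ty": 0, "tz": 0.02, "spin": 0}, {"tx": 0, "ty": 0, "tz": 0.045, "spin": 0}, {"tx": 0, "ty": 0, "tz": 0.08, "spin": 0}, {"tx": 0, "ty": 0, "tz": 0.105, "spin": 0}, {"tx": -0.02, "ty": 0.02, "tz": 0.105, "spin": 0}], "gripper": -1}}

```text
t: 32.7
ee_pos: [615.4, 175.5, 126.3]
orientation: [2.325, 2.106, 0.012]
ft_force: [-0.5, 1.0, 0.3]
width: 88.1
grasp_force: 0.0
```

{"method": "apply_moves", "body": {"targets": [{"tx": -0.025, "ty": 0.035, "tz": 0, "spin": 0}, {"tx": -0.05, "ty": 0.075, "tz": 0, "spin": 0}, {"tx": -0.075, "ty": 0.115, "tz": 0, "spin": 0}, {"tx": -0.1, "ty": 0.15, "tz": 0, "spin": 0}, {"tx": -0.108, "ty": 0.165, "tz": 0, "spin": 0}, {"tx": -0.108, "ty": 0.165, "tz": -0.01, "spin": 0}, {"tx": -0.108, "ty": 0.165, "tz": -0.02, "spin": 0}, {"tx": -0.108, "ty": 0.165, "tz": -0.02, "spin": 0}]}}

```text
t: 33.5
ee_pos: [502.8, 339.1, 100.1]
orientation: [-2.327, -2.111, 0.005]
ft_force: [-0.3, -0.7, -0.8]
width: 87.7
grasp_force: 0.0
```

```bash
python3 - <<'E'
from fit import *
snap('side','side6.png');snap('top','top6.png')
o=ctrl.get_obs();print(o['ee_pos'],o['width'],o['orientation'])
M['shut']=[box(-39,39,-30,30,0,33)]
for n in ('side','top'):
  for ob,g,z in(('cork_ring',(631,156,.1),4),('bottle_amber',(503,341,.1),0),('slide_box',(607,-84,1.7),4)):
    m=mask(ob,n,np.array(g[:2]))
    ob={'slide_box':'shut'}.get(ob,ob)
    if m is not None: print(n,ob,m.sum(),fit(ob,{n:m},g,(8,8,.1),z=z))
a=cv2.imread('pics/side6.png')[100:300,170:370];cv2.imwrite('pics/crop6.png',cv2.resize(a,None,fx=3,fy=3,interpolation=2))
E
```

```text
[503.5902409  339.59413488 101.39593782] 87.86363931377294 [-2.32745721e+00 -2.10998198e+00  2.19646390e-03]
side cork_ring 337.0 (array([6.30890022e+02, 1.56840242e+02, 1.58114567e-01]), np.float64(0.2094891854578924))
side bottle_amber 345.0 (array([5.03279407e+02, 3.48334448e+02, 1.90925597e-01]), np.float64(0.1916473060155317))
side shut 784.0 (array([605.56775793, -80.26908252,   1.59128178]), np.float64(0.22673141448583423))
top cork_ring 375.0 (array([6.31395458e+02, 1.55293268e+02, 8.34893551e-02]), np.float64(0.10608047355012751))
top bottle_amber 199.0 (array([5.02768441e+02, 3.33468319e+02, 1.48466230e-01]), np.float64(0.3994215747863502))
top shut 638.0 (array([607.21327094, -82.91129714,   1.7149042 ]), np.float64(0.07939306787185729))
```

View pics/crop6.png

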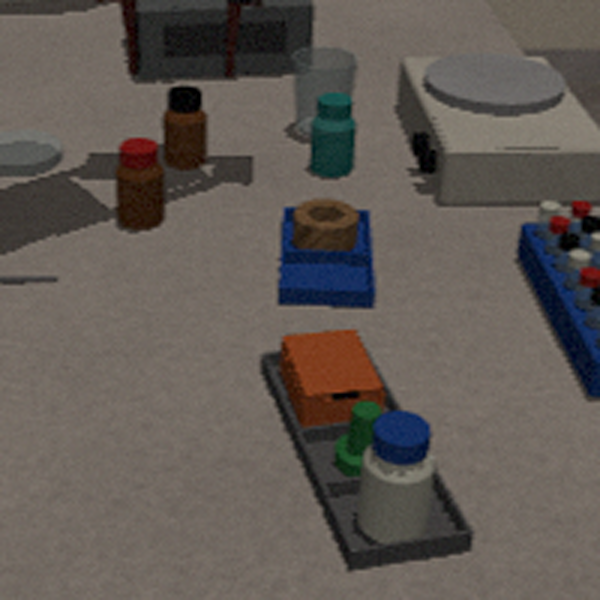

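The ring is in the blue tray (crop (325,225)), the grey kit is complete, and the gripper is above the black-capped bottle (185,130). I'll take that one now.

{"method": "apply_moves", "body": {"targets": [{"tx": 0, "ty": 0.001, "tz": -0.02, "spin": 0}, {"tx": 0, "ty": 0.001, "tz": -0.04, "spin": 0}, {"tx": 0, "ty": 0.001, "tz": -0.06, "spin": 0}, {"tx": 0, "ty": 0.001, "tz": -0.074, "spin": 0}, {"tx": 0, "ty": 0.001, "tz": -0.08, "spin": 0}, {"tx": 0, "ty": 0.001, "tz": -0.08, "spin": 0}, {"tx": 0, "ty": 0.001, "tz": -0.08, "spin": 0}, {"tx": 0, "ty": 0.001, "tz": -0.08, "spin": 0}]}}

```text
t: 34.7
ee_pos: [503.7, 342.5, 23.1]
orientation: [2.325, 2.112, 0.002]
ft_force: [0.8, 0.2, 0.5]
width: 88.0
grasp_force: 0.0
```

{"method": "apply_moves", "body": {"targets": [{"tx": 0, "ty": 0, "tz": 0, "spin": 0}, {"tx": 0, "ty": 0, "tz": 0, "spin": 0}, {"tx": 0, "ty": 0, "tz": 0, "spin": 0}, {"tx": 0, "ty": 0, "tz": 0, "spin": 0}, {"tx": 0, "ty": 0, "tz": 0, "spin": 0}, {"tx": 0, "ty": 0, "tz": 0, "spin": 0}, {"tx": 0, "ty": 0, "tz": 0, "spin": 0}, {"tx": 0, "ty": 0, "tz": 0, "spin": 0}], "gripper": 1}}

```text
t: 35.5
ee_pos: [503.3, 342.1, 22.2]
orientation: [2.326, 2.112, 0.0]
ft_force: [1.2, -0.3, 0.0]
width: 45.8
grasp_force: 30.0
```

{"method": "apply_moves", "body": {"targets": [{"tx": 0, "ty": 0, "tz": 0.01, "spin": 0}, {"tx": 0, "ty": 0, "tz": 0.03, "spin": 0}, {"tx": 0, "ty": 0, "tz": 0.06, "spin": 0}, {"tx": 0, "ty": 0, "tz": 0.09, "spin": 0}, {"tx": 0, "ty": 0, "tz": 0.12, "spin": 0}, {"tx": 0, "ty": 0, "tz": 0.12, "spin": 0}, {"tx": 0, "ty": 0, "tz": 0.12, "spin": 0}, {"tx": 0, "ty": 0, "tz": 0.12, "spin": 0}]}}

```text
t: 36.3
ee_pos: [502.1, 341.4, 140.9]
orientation: [-2.325, -2.112, 0.004]
ft_force: [-0.4, -0.2, -1.9]
width: 45.4
grasp_force: 30.0
```

{"method": "apply_moves", "body": {"targets": [{"tx": 0.012, "ty": -0.025, "tz": 0, "spin": 0}, {"tx": 0.03, "ty": -0.065, "tz": 0, "spin": 0}, {"tx": 0.049, "ty": -0.105, "tz": 0, "spin": 0}, {"tx": 0.068, "ty": -0.145, "tz": 0, "spin": 0}, {"tx": 0.087, "ty": -0.185, "tz": 0, "spin": 0}, {"tx": 0.105, "ty": -0.225, "tz": 0, "spin": 0}, {"tx": 0.117, "ty": -0.25, "tz": 0, "spin": 0}, {"tx": 0.121, "ty": -0.2585, "tz": 0, "spin": 0}]}}

```text
t: 37.1
ee_pos: [624.1, 80.7, 140.3]
orientation: [-2.328, -2.108, 0.004]
ft_force: [-0.0, 0.3, -2.1]
width: 45.9
grasp_force: 30.0
```

{"method": "apply_moves", "body": {"targets": [{"tx": 0, "ty": 0, "tz": -0.01, "spin": 0}, {"tx": 0, "ty": 0, "tz": -0.03, "spin": 0}, {"tx": 0, "ty": 0, "tz": -0.05, "spin": 0}, {"tx": 0, "ty": 0, "tz": -0.07, "spin": 0}, {"tx": 0, "ty": 0, "tz": -0.09, "spin": 0}, {"tx": 0, "ty": 0, "tz": -0.1, "spin": 0}, {"tx": 0, "ty": 0, "tz": -0.107, "spin": 0}, {"tx": 0, "ty": 0, "tz": -0.109, "spin": 0}]}}

```text
t: 37.9
ee_pos: [623.4, 84.3, 32.3]
orientation: [-2.324, -2.113, 0.002]
ft_force: [0.0, -0.5, -1.4]
width: 45.4
grasp_force: 30.0
```

{"method": "apply_moves", "body": {"targets": [{"tx": 0, "ty": 0, "tz": -0.001, "spin": 0}, {"tx": 0, "ty": 0, "tz": -0.002, "spin": 0}, {"tx": 0, "ty": 0, "tz": -0.003, "spin": 0}, {"tx": 0, "ty": 0, "tz": -0.004, "spin": 0}, {"tx": 0, "ty": 0, "tz": -0.005, "spin": 0}, {"tx": 0, "ty": 0, "tz": -0.0055, "spin": 0}, {"tx": 0, "ty": 0, "tz": -0.0055, "spin": 0}, {"tx": 0, "ty": 0, "tz": -0.0055, "spin": 0}]}}

```text
t: 38.7
ee_pos: [624.1, 83.5, 27.7]
orientation: [-2.326, -2.112, 0.0]
ft_force: [0.3, -0.5, -1.6]
width: 45.7
grasp_force: 30.0
```

{"method": "apply_moves", "body": {"targets": [{"tx": 0, "ty": 0, "tz": -0.0003, "spin": 0}, {"tx": 0, "ty": 0, "tz": -0.0006, "spin": 0}, {"tx": 0, "ty": 0, "tz": -0.0009, "spin": 0}, {"tx": 0, "ty": 0, "tz": -0.0012, "spin": 0}, {"tx": 0, "ty": 0, "tz": -0.0015, "spin": 0}, {"tx": 0, "ty": 0, "tz": -0.0018, "spin": 0}, {"tx": 0, "ty": 0, "tz": -0.0018, "spin": 0}, {"tx": 0, "ty": 0, "tz": -0.0018, "spin": 0}]}}

```text
t: 39.5
ee_pos: [624.1, 83.6, 26.2]
orientation: [2.326, 2.112, 0.0]
ft_force: [-0.3, 0.1, 4.3]
width: 45.7
grasp_force: 30.0
```

Contact at 4 N. I'll release, retreat and check.

{"method": "apply_moves", "body": {"targets": [{"tx": 0, "ty": 0, "tz": 0, "spin": 0}, {"tx": 0, "ty": 0, "tz": 0, "spin": 0}, {"tx": 0, "ty": 0, "tz": 0, "spin": 0}, {"tx": 0, "ty": 0, "tz": 0, "spin": 0}, {"tx": 0, "ty": 0, "tz": 0.02, "spin": 0}, {"tx": 0, "ty": 0, "tz": 0.045, "spin": 0}, {"tx": 0, "ty": 0, "tz": 0.08, "spin": 0}, {"tx": 0, "ty": 0, "tz": 0.12, "spin": 0}], "gripper": -1}}

```text
t: 40.3
ee_pos: [623.2, 83.4, 146.0]
orientation: [-2.325, -2.111, 0.003]
ft_force: [0.1, 0.6, 0.4]
width: 88.0
grasp_force: 0.0
```

{"method": "apply_moves", "body": {"targets": [{"tx": -0.03, "ty": 0, "tz": 0.02, "spin": 0}, {"tx": -0.07, "ty": 0, "tz": 0.04, "spin": 0}, {"tx": -0.1, "ty": 0, "tz": 0.06, "spin": 0}, {"tx": -0.13, "ty": 0, "tz": 0.08, "spin": 0}, {"tx": -0.16, "ty": 0, "tz": 0.08, "spin": 0}, {"tx": -0.19, "ty": 0, "tz": 0.08, "spin": 0}, {"tx": -0.2, "ty": 0, "tz": 0.08, "spin": 0}, {"tx": -0.2, "ty": 0, "tz": 0.08, "spin": 0}]}}

```text
t: 41.1
ee_pos: [423.5, 83.6, 226.1]
orientation: [2.325, 2.113, 0.001]
ft_force: [0.8, -0.4, 0.4]
width: 88.0
grasp_force: 0.0
```

```bash
python3 - <<'E'
from fit import *
snap('side','side7.png');snap('top','top7.png')
M['shut']=[box(-39,39,-30,30,0,33)]
for n in ('side','top'):
  for ob,g,z in(('cork_ring',(631,156,.1),4),('bottle_amber',(624,83,.1),4),('slide_box',(607,-84,1.7),4),('bottle_white',(631,-222,0),4),('stopper',(620,-161,0),4)):
    m=mask(ob,n,np.array(g[:2]))
    ob={'slide_box':'shut'}.get(ob,ob)
    if m is not None:
        x,f=fit(ob,{n:m},g,(8,8,.1),z=z); print(n,ob,x.round(2),round(f,2))
a=cv2.imread('pics/side7.png')[100:300,170:370];b=cv2.imread('pics/top7.png')[130:250,110:360]
cv2.imwrite('pics/crop7.png',cv2.resize(a,None,fx=3,fy=3,interpolation=2));cv2.imwrite('pics/crop8.png',cv2.resize(b,None,fx=3,fy=3,interpolation=2))
E
```

```text
side cork_ring [6.0891e+02 1.9629e+02 2.5000e-01] 0.91
side bottle_amber [6.2219e+02 8.5360e+01 1.3000e-01] 0.14
side shut [605.6  -80.8    1.66] 0.18
side bottle_white [ 6.3009e+02 -2.2195e+02  7.0000e-02] 0.09
side stopper [ 6.1690e+02 -1.5865e+02 -5.0000e-02] 0.54
top cork_ring [6.3114e+02 1.5478e+02 1.5000e-01] 0.22
top bottle_amber [6.2225e+02 8.3340e+01 9.0000e-02] 0.15
top shut [605.66 -83.37   1.67] 0.07
top bottle_white [ 6.2867e+02 -2.2372e+02  9.0000e-02] 0.28
top stopper [ 6.2073e+02 -1.6148e+02  8.0000e-02] 0.23
```

View pics/crop7.png

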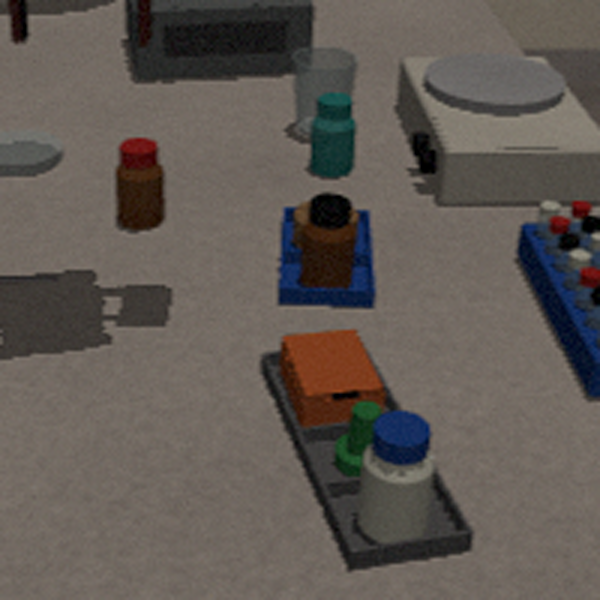

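View pics/crop8.png

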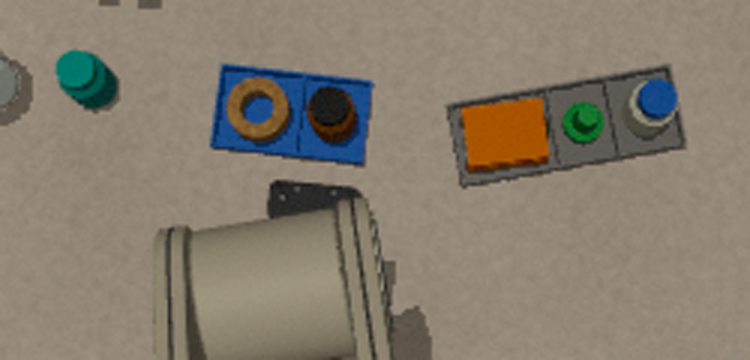

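All five items sit in their compartments: in the top crop, ring (258,110), black-capped amber (332,113), box (505,133), stopper (583,120) and white bottle (654,102). The red-capped spare is still standing where it was (side crop (140,185)). Handing in.

```bash
python3 -c "
from workcell import ctrl
print(ctrl.close_job())"
```

```text
the job is handed in; nothing more can be done
None
```

I handed in the job with both kits made up: the final pictures show every item in its compartment, the slide box shut, and the red-capped spare left standing where it was.

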